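# Strip a pellet-press die and put its parts away

## Robot

A 7-joint arm with a two-finger parallel gripper is mounted at the origin on the work surface. World frame = base frame: x ahead of the robot, y to its left, z up, the work surface at z = 0. Lengths are in m, angles in rad, forces in N, time in s.
With the tool pointing down it reaches from about 0.4 to 0.85 m from the base axis. Payload 10.4 kg.
Tool frame: the origin (TCP) lies between the finger pads; the fingertips stand 22 mm ahead of it and the grasp point (between the pads) lies 3 mm ahead of it; z points along the fingers, y is the line along which they close (so a half turn about z gives the same grasp; the last joint's range is limited). The gripper opens to 85 mm and grips with 20 to 120 N. Pads are 22 mm wide; open, the fingers measure 114 mm over their backs; the gripper's body (76 mm by 85 mm) begins 54 mm behind the grasp point. The pads swing forward as they close: fully open they stand 13 mm farther back than shut.
Start: joints at [1.324, 0.332, -0.065, 1.46, 0.022, 1.35, -0.088], TCP at [0.139, -0.609, 0.253] pointing down, gripper open.
Joint ranges: [-2.6, 2.6], [-0.5, 2.12], [-1.47, 1.34], [0.16, 2.42], [-1.27, 4.41], [0.06, 2.06], [-2.6, 2.6]. Speed limits (rad/s): [2.22, 2.22, 2.79, 2.79, 3.14, 3.14, 3.14].

## Interface

Orientations are given as a unit quaternion [x, y, z, w].
In Python, from workcell import manip, camera, ticket, boxes_of, outline_of gives the robot as it stands.
- The arm moves only by the tool carry_out, never from a script. Its argument "deltas" is a list of rows, each a list of 5 numbers: the shift along the tool's x, y, z as a fraction of full scale, then the turn about the tool's z as a fraction of full scale, then the opening, from -1 (shut) to 1 (fully open), so that 0 is half open. In form: [[tx, ty, tz, spin, gripper], ...]. A call has 1 to 20 rows; each row is the pose to reach, as a shift and turn from the pose commanded when the call began, along the tool's axes at that moment; what a row does not reach only later rows make up. Full scale, the value 1, is 150 mm for a shift and 30 degrees for a turn. A row lasts 1/8 s, in which the tool goes at most 62.5 mm and 10.7 degrees, less where a joint would pass 70% of its speed; a pose out of reach is approached as far as the arm can. A call with a number of a shift or a turn outside -1 to 1 is refused whole. A call with a gripper value outside its range is refused whole. The fingers move at their own pace and stop on an object; "force" is the grip in N (left out, the last holds). Time passes only in rows, so rows that repeat a pose let the fingers close. It gives the time, the measured TCP pose, the force, the opening and the grip force at its end, in the units of the state.
- manip.get_obs(): the state, without advancing time (a new reading comes with each control period).
- camera(name): name is "scene" or "top" or "wrist"; returns a dict with "img" (480x640x3 uint8, red, green, blue), "depth" (480x640 float32, m along the optical axis (not along the pixel's ray), 0 where there is no reading), "vertical_fov" (degrees; the focal length in pixels is half the picture's height over the tangent of half this angle, whatever the lens; pixels are square), "cx", "cy" (the principal point, pixels), "R" (3x3) and "t" (3): a world point X has camera coordinates R X + t. Camera axes: x right, y down, z forward; pixel columns grow to the right and rows downward; lengths in m; the calibration is good to about 2 mm. A picture is of the moment at which its call begins.
- ticket.hand_in(): hands the job in; it is judged then, once.
Trained networks look in a picture, given as the dict that the camera call returned (one of the last four; its "shot" number tells which), for a name from the list of things; names that differ only in an ending like _2 or _b are one class to them, and where a whole thing is asked for, a point or a joint stands for the part that bears it (a point fixed in the world has none). Each returns a list of dicts, best first, with "conf" (0 to 1); they miss things now and then, are a little off and sometimes report something else, mostly with a low value. They report only what shows in the picture. A call takes as long as a camera call. They do not tell look-alikes from the thing itself.
- boxes_of(query, picture): "position" ([x, y, z] in m, in world coordinates, good to about 4 mm: the middle of the surface that is visible of it).
- outline_of(query, picture): "region" (480x640 bool, what is visible of it).
The state is a dict: "clock": time; "joint_pos": joint angles; "joint_velocities": joint speeds; "tau": joint torques, N m; "position": TCP position; "ee_rot": TCP orientation; "ft_force": force on the tool from outside, world axes, zero at the start; "torque": the same for the moment, N m; "grip_width": opening from 0.0 (shut) to 1.0 (fully open); "grasp_force": force on a finger pad.
Only numpy, scipy, OpenCV 4.12 (cv2) and the standard library are available. Lean on these libraries where they do the work, as an engineer would, in place of code of your own. Each camera call takes 0.05 s, during which the arm holds its last target. There are 200 camera calls.

## Task

The pellet die stands assembled on the bench. Take it apart and put its four steel parts away upright in the wooden storage tray: the slim spacer in the small round recess, the plunger hung by its head in the deep hole, the sleeve over the steel post, and the base in the large round recess. Leave the white mortar and the brown jar standing where they are.

Things in the scene. Friction and masses are not known exactly. Their poses are not given: they have to be found in the camera images.
- spacer_mid (a point): Centre of the spacer, a plain dark steel cylinder, diameter 28 mm, 44 mm tall, about 0.21 kg, standing loose on top of the die (on the plunger's head). The point is on its axis, 22 mm above its underside; z points up.
- plunger_head (a point): Centre of the head of the steel plunger (0.37 kg, mushroom-shaped): head diameter 40 mm, 24 mm tall; below it a stem, diameter 20 mm, 50 mm long, end chamfered 1.5 mm. z up. At the start the stem is in the sleeve's bore (2 mm clearance all round), the head's underside 9 mm above the sleeve: it must rise 45 mm to come out.
- sleeve_mid (a point): Centre of the sleeve, a thick steel tube, outer diameter 50 mm, bore diameter 24 mm, 46 mm tall, about 0.57 kg, standing loose on the base. The point is on its axis 23 mm above its lower end; z points up.
- base_mid (a point): Centre of the die's base, a steel disc of diameter 64 mm, 30 mm tall, 0.76 kg, on the bench (z = 0); 15 mm above its underside, z up. A level vacuum spigot 9 to 12 mm thick sticks out along its own -x axis to 44 mm from the centre, 19 mm above the underside: grip across the y axis. A boss on top (diameter 21 mm, 5 mm tall) stands in the sleeve's bore.
- nest_spacer_place (a point): Place of the spacer: centre of the floor of a round recess, diameter 44 mm, 3 mm deep, dark floor, in a 100 mm square beech block. z up. The four blocks stand 2 by 2, 102 mm apart, in a grey tray, their sides along the point's x and y; which is where changes. Their tops are level, 62 mm above the bench.
- nest_plunger_place (a point): Place of the plunger: centre of the mouth, level with the block's top, of a vertical hole of diameter 28 mm, 54 mm deep, its rim chamfered by 2.5 mm, in a 100 mm square beech block. The stem hangs in the hole, the head's underside rests on the block's top. z up.
- nest_sleeve_place (a point): Place of the sleeve: foot of an upright steel post, diameter 8 mm, 24 mm tall with a round end, in the middle of the flat top of a 100 mm square beech block. The sleeve stands on the block's top with the post in its bore. z up.
- nest_base_place (a point): Place of the base: centre of the floor of a round recess, diameter 82 mm, 3 mm deep with a dark floor, in the top of a 100 mm square beech block. The spigot may point any way. z up.
- mortar: Bystander: white mortar, a bowl of diameter 80 mm and 34 mm tall with its pestle standing in it to 57 mm height, origin at the centre of its underside. It stands about 125 mm from the die's axis.
- jar: Bystander: brown glass jar with white cap, diameter 50 mm, 62 mm tall, origin at the centre of its underside. It stands about 115 mm from the die's axis.
Not all that is in view belongs to the job. What is shaped like the part that bears plunger_head but green or purple is not meant.

How it is judged:
At the end, for the whole second after the job is handed in: Each part sits fully down in its own place, at rest: spacer within 12 mm, plunger within 10 mm, sleeve within 12 mm and base within 13 mm of the centre of its place, at its seated height within 2 mm, upright within 0.1 rad (plunger 0.12 rad) (horizontal distance between spacer_mid and nest_spacer_place below 0.012 m and z of spacer_mid in the frame of nest_spacer_place between 0.02 and 0.024 m and angle between each of spacer_mid, sleeve_mid, base_mid's own z axis and vertical below 0.1 rad and horizontal distance between plunger_head and nest_plunger_place below 0.01 m and z of plunger_head in the frame of nest_plunger_place between 0.01 and 0.014 m and angle between plunger_head's own z axis and vertical below 0.12 rad and horizontal distance between sleeve_mid and nest_sleeve_place below 0.012 m and z of sleeve_mid in the frame of nest_sleeve_place between 0.021 and 0.025 m and horizontal distance between base_mid and nest_base_place below 0.013 m and z of base_mid in the frame of nest_base_place between 0.013 and 0.017 m and linear speed of each of die_spacer, die_plunger, die_sleeve, die_base below 0.02 m/s and angular speed of each of die_spacer, die_plunger, die_sleeve, die_base below 0.2 rad/s); the robot touches nothing.
It fails at once if the mortar is shifted by more than 30 mm (distance of mortar from where it was at the start of the episode above 0.03 m).
It fails at once if the jar is shifted by more than 30 mm (distance of jar from where it was at the start of the episode above 0.03 m).
It also fails if it takes over 134 s, if anything falls off the work surface, if the arm or the gripper's body presses on something with over 40 N, if the wrist force passes 120 N, or if a joint passes its speed limit or range.

## Working session

There is one attempt and no reset: what is moved stays moved. The work goes in short steps, Python scripts to look and compute and a tool call to move; the robot and the scene stay as the last step left them, time stands still between calls to the robot, and variables do not carry over. Pictures are saved under pics/ and viewed, at most 14 in all, crops included, and the job is handed in when it is done.

Besides the shell and the picture viewer there is one more tool, called after "Emit:" as name(argument=value, ...), one argument or row to a line, values as JSON. carry_out: Moves the arm, as the interface text tells. Its arguments: {"type":"object","properties":{"deltas":{"type":"array","items":{"type":"array","items":{"type":"number"}}},"force":{"type":"number"}},"required":["deltas"]}

```bash
mkdir -p pics
cat > h.py <<'E'
import numpy as np, cv2
from workcell import manip, camera, ticket, boxes_of, outline_of
from scipy.spatial.transform import Rotation as Ro
def cloud(p):
    f=240/np.tan(np.radians(p["vertical_fov"])/2); v,u=np.mgrid[:480,:640]; d=p["depth"]
    c=np.stack([(u-p["cx"])/f*d,(v-p["cy"])/f*d,d],-1)
    return (c-np.array(p["t"]))@np.array(p["R"])
def save(p,n,crop=None,s=1):
    im=p["img"][...,::-1]
    if crop: im=im[crop[1]:crop[3],crop[0]:crop[2]]
    cv2.imwrite("pics/"+n,cv2.resize(im,None,fx=s,fy=s,interpolation=cv2.INTER_CUBIC))
def st():
    o=manip.get_obs(); print(round(o["clock"],2),np.round(o["position"],4),np.round(o["ee_rot"],3),np.round(o["ft_force"],1),round(o["grip_width"],3),round(o["grasp_force"],1)); return o
E
cat > a.py <<'E'
from h import *
o=st(); print(Ro.from_quat(o["ee_rot"]).as_matrix().round(3))
for n in("top","scene"):
    p=camera(n); save(p,n+"0.png")
    print(n,np.round(p["t"],3),np.round(np.array(p["R"]),2).tolist(),p["vertical_fov"])
    for q in["spacer_mid","plunger_head","sleeve_mid","base_mid","nest_spacer_place","nest_plunger_place","nest_sleeve_place","nest_base_place","mortar","jar"]:
        print(q,[(np.round(b["position"],3).tolist(),round(b["conf"],2)) for b in boxes_of(q,p)[:4]])
E
python3 a.py
```

```text
0.0 [ 0.1386 -0.6091  0.2525] [ 0.994  0.112 -0.    -0.001] [-0.8  0.2  0.1] 1.0 0.0
[[ 0.975  0.222 -0.   ]
 [ 0.222 -0.975  0.001]
 [-0.    -0.001 -1.   ]]
top [0.052 0.529 0.932] [[-0.01, -1.0, -0.03], [-0.98, 0.01, -0.19], [0.19, 0.03, -0.98]] 57.154659391896054
spacer_mid [([0.531, 0.236, 0.16], 0.73)]
plunger_head [([0.579, 0.155, 0.073], 0.76), ([0.452, 0.371, 0.076], 0.72), ([0.423, 0.175, 0.08], 0.69)]
sleeve_mid [([0.515, 0.226, 0.073], 0.53), ([0.506, -0.298, 0.063], 0.53)]
base_mid [([0.512, 0.228, 0.03], 0.69)]
nest_spacer_place [([0.5, -0.189, 0.063], 0.78)]
nest_plunger_place [([0.508, -0.297, 0.06], 0.87)]
nest_sleeve_place [([0.606, -0.294, 0.06], 0.8)]
nest_base_place [([0.609, -0.185, 0.06], 0.59)]
mortar [([0.564, 0.364, 0.022], 0.6)]
jar [([0.492, 0.127, 0.066], 0.73)]
scene [ 0.167 -0.316  1.31 ] [[-0.39, 0.92, -0.01], [0.71, 0.29, -0.64], [-0.59, -0.26, -0.77]] 50.24274185821446
spacer_mid [([0.539, 0.246, 0.147], 0.9), ([0.553, 0.247, 0.063], 0.54)]
plunger_head [([0.547, 0.242, 0.11], 0.88), ([0.466, 0.372, 0.074], 0.85), ([0.592, 0.158, 0.073], 0.66), ([0.429, 0.178, 0.076], 0.57)]
sleeve_mid [([0.548, 0.245, 0.062], 0.88), ([0.622, -0.289, 0.057], 0.69)]
base_mid [([0.551, 0.248, 0.028], 0.88)]
nest_spacer_place [([0.509, -0.178, 0.063], 0.72)]
nest_plunger_place [([0.505, -0.291, 0.057], 0.58)]
nest_sleeve_place [([0.624, -0.29, 0.059], 0.65)]
nest_base_place [([0.617, -0.18, 0.06], 0.73)]
mortar [([0.558, 0.368, 0.025], 0.74)]
jar [([0.514, 0.136, 0.053], 0.86)]
```

View pics/top0.png

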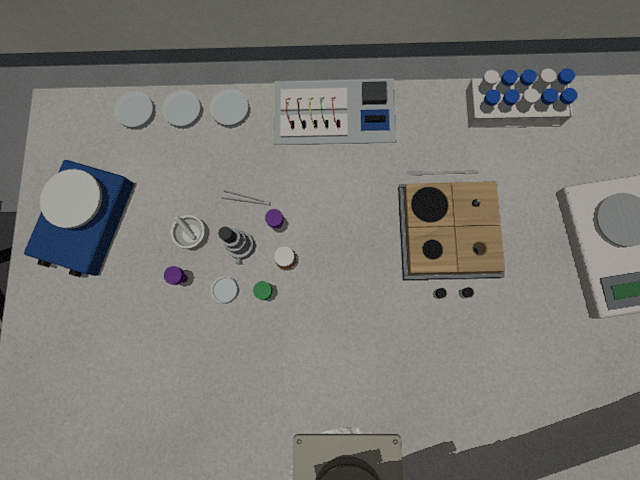

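View pics/scene0.png

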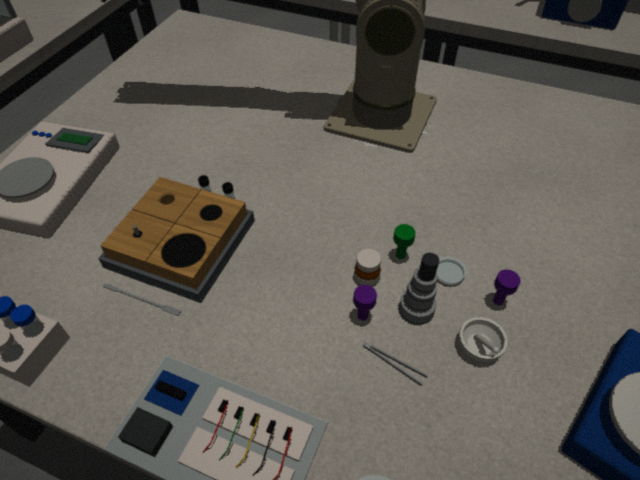

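The scene holds the die at top (235,243) / scene (422,285). The green (263,290) and purple (275,218), (175,275) mushrooms are the look-alikes. The only plunger that fits is the steel one in the stack, under the dark spacer. In the tray, top view: large recess (430,204), post (476,203), small recess (432,249), hole (480,249).

```bash
cat > b.py <<'E'
from h import *
from scipy.optimize import least_squares
def circ(P,r=None):
    c0=np.r_[P[:,:2].mean(0),r or 0.03]
    f=(lambda a:np.hypot(*(P[:,:2]-a[:2]).T)-(r if r else a[2]))
    return least_squares(f,c0,loss="soft_l1",f_scale=0.001).x
for n in("top","scene"):
    p=camera(n); C=cloud(p); 
    near=np.hypot(C[...,0]-.55,C[...,1]-.243)<.07
    for nm,lo,hi in[("spacertop",.145,.165),("spacer side",.118,.143),("headtop",.104,.112),("head side",.088,.104),("sleevetop",.072,.079),("sleeve side",.04,.07),("basetop",.027,.033),("base side",.005,.025)]:
        m=near&(C[...,2]>lo)&(C[...,2]<hi); P=C[m]
        if len(P)<5: continue
        r={"spacer side":.014,"head side":.02,"sleeve side":.025,"base side":.032}.get(nm)
        print(n,nm,len(P),P.mean(0).round(4), (P[:,:2].min(0)+P[:,:2].max(0)).round(4)/2, circ(P,r).round(4) if r else "")
    t=(C[...,2]>.05)&(C[...,2]<.075)&(abs(C[...,0]-.555)<.12)&(abs(C[...,1]+.24)<.12)
    tt=(C[t][:,:2]*1000).astype(np.float32); rc=cv2.minAreaRect(tt); print("tray",rc, np.median(C[t][:,2]))
    g=p["img"].max(-1); 
    dark=(t&(g<75)).astype(np.uint8)
    k,l,s,c=cv2.connectedComponentsWithStats(dark)
    for i in range(1,k):
        if s[i,4]>15:
            P=C[l==i]; print(n,"dark",s[i],np.round(c[i]),((P[:,:2].min(0)+P[:,:2].max(0))/2).round(4),P.mean(0).round(4),np.ptp(P,0).round(3))
    save(p,n+"1.png",(200,190,300,290) if n=="top" else (340,200,500,340),5)
E
python3 b.py
```

```text
top spacertop 154 [0.529  0.2418 0.1525] [0.5291  0.24285] 
top spacer side 50 [0.5237 0.2342 0.1301] [0.52755 0.23915] [0.5302 0.2432 0.014 ]
top headtop 107 [0.526  0.2349 0.1085] [0.53005 0.2411 ] 
top head side 44 [0.5207 0.2298 0.0956] [0.5264 0.2373] [0.5304 0.242  0.02  ]
top sleevetop 118 [0.5224 0.2316 0.0755] [0.52895 0.2409 ] 
top sleeve side 85 [0.5181 0.225  0.0548] [0.5237  0.23325] [0.5304 0.2413 0.025 ]
top basetop 145 [0.5197 0.2314 0.0297] [0.5298  0.24085] 
top base side 91 [0.5138 0.2265 0.0157] [0.54585 0.2467 ] [0.5293 0.2417 0.032 ]
tray ((558.6006469726562, -243.10025024414062), (202.98406982421875, 203.55638122558594), 0.6614142656326294) 0.06149647003195701
top dark [ 411  187   37   35 1015] [429. 204.] [ 0.6104 -0.1904] [ 0.6098 -0.191   0.0596] [0.08  0.081 0.01 ]
top dark [472 199   8   8  37] [475. 203.] [ 0.611  -0.2923] [ 0.6098 -0.2906  0.0638] [0.017 0.017 0.016]
top dark [423 240  20  19 304] [432. 249.] [ 0.508  -0.1927] [ 0.5078 -0.192   0.0594] [0.041 0.042 0.01 ]
top dark [439 272  22   1  22] [450. 272.] [ 0.4574 -0.2275] [ 0.4574 -0.2278  0.0
[... 586 characters left out ...]
.5309 0.2412 0.032 ]
tray ((559.3304443359375, -243.07492065429688), (206.0013427734375, 206.82810974121094), 0.6823543310165405) 0.060621411377451126
scene dark [159 194  16   9  55] [166. 197.] [ 0.506  -0.2988] [ 0.5022 -0.3027  0.0555] [0.025 0.023 0.01 ]
scene dark [200 204  22  17 298] [211. 212.] [ 0.5068 -0.194 ] [ 0.5072 -0.1945  0.0589] [0.047 0.045 0.008]
scene dark [102 204 144  78 562] [184. 253.] [ 0.5618 -0.2399] [ 0.6119 -0.1893  0.0556] [0.203 0.201 0.014]
scene dark [133 230   9   8  55] [137. 234.] [ 0.6117 -0.2939] [ 0.6132 -0.2924  0.064 ] [0.017 0.018 0.015]
scene dark [ 161  233   45   35 1209] [183. 250.] [ 0.6103 -0.1924] [ 0.6101 -0.193   0.0588] [0.084 0.082 0.009]
```

View pics/top1.png

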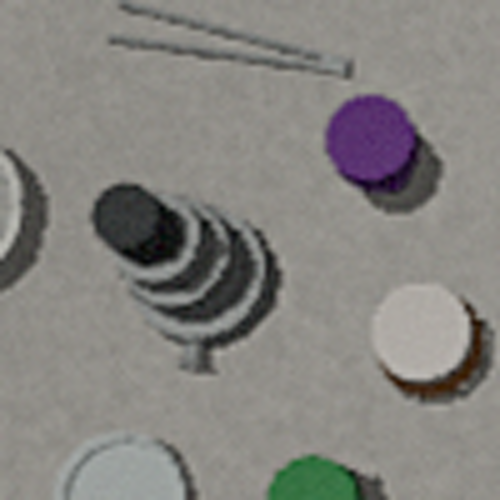

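Emit:
carry_out(
  deltas=[
    [1, -0.6, 0, 0.427, 1],
    [1, -0.6, 0, 0.427, 1],
    [1, -0.6, 0, 0.427, 1],
    [1, -0.6, 0, 0.427, 1],
  ],
  force=40,
)

```text
clock: 1.7
position: [0.269, -0.4854, 0.2538]
ee_rot: [1.0, 0.004, 0.001, -0.0]
ft_force: [-1.4, -0.5, 1.1]
grip_width: 1.002
grasp_force: 0.0
```

Emit:
carry_out(
  deltas=[
    [1, -1, 0, 0, 1],
    [1, -1, 0, 0, 1],
    [1, -1, 0, 0, 1],
    [1, -1, 0, 0, 1],
  ],
)

```text
clock: 2.2
position: [0.4173, -0.3358, 0.2536]
ee_rot: [1.0, 0.002, 0.0, -0.0]
ft_force: [-0.1, -1.1, -0.6]
grip_width: 0.995
grasp_force: 0.0
```

Emit:
carry_out(
  deltas=[
    [0.3, -1, 0, 0, 1],
    [0.3, -1, 0, 0, 1],
    [0.3, -1, 0, 0, 1],
  ],
)

```text
clock: 2.58
position: [0.4607, -0.1858, 0.2537]
ee_rot: [1.0, 0.001, 0.0, 0.0]
ft_force: [-0.3, 0.3, -0.7]
grip_width: 1.002
grasp_force: 0.0
```

Run:
```python
from h import *
o=st(); print(o["joint_pos"])
p=camera("wrist"); save(p,"w0.png"); print(np.round(np.linalg.inv(p["R"])@-np.array(p["t"]),3),np.round(p["R"],2).tolist(),p["vertical_fov"])
```

```text
2.58 [ 0.4607 -0.1858  0.2537] [1.    0.001 0.    0.   ] [-0.3  0.3 -0.7] 1.002 0.0
[ 0.70891818  0.07460151 -0.43457968  1.77183814  0.03243443  1.30145428
 -1.30115465]
[ 0.528 -0.186  0.374] [[0.0, -1.0, 0.0], [-0.97, -0.0, 0.26], [-0.26, -0.0, -0.97]] 68.29772927886171
```

View pics/w0.png

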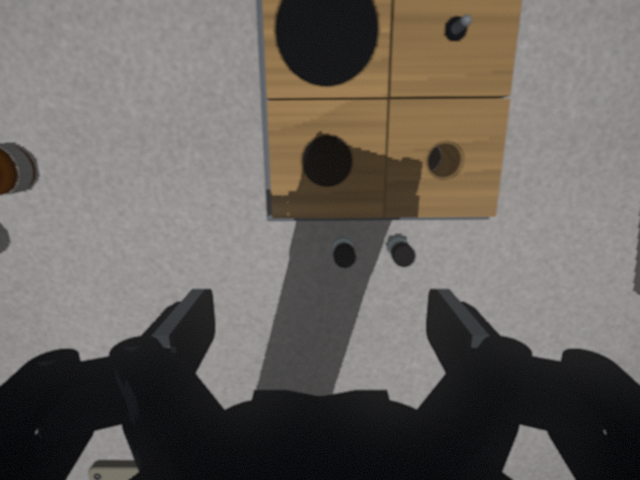

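The wrist picture shows the large recess at (327,30), the post at (457,27), the small recess at (327,160) and the hole at (445,160).

```bash
cat >> h.py <<'E'
def plane(p,u,v,z):
    f=240/np.tan(np.radians(p["vertical_fov"])/2); R=np.array(p["R"]); c=-R.T@np.array(p["t"])
    d=R.T@np.array([(u-p["cx"])/f,(v-p["cy"])/f,1]); return c+d*(z-c[2])/d[2]
E
python3 - <<'E'
from h import *
p=camera("wrist"); 
for n in["nest_spacer_place","nest_plunger_place","nest_sleeve_place","nest_base_place"]:
    for b in outline_of(n,p)[:1]:
        m=b["region"].astype(np.uint8); v,u=np.nonzero(m); (x,y),r=cv2.minEnclosingCircle(np.c_[u,v].astype(np.float32)); print(n,b["conf"],len(u),u.min(),u.max(),v.min(),v.max(),plane(p,(u.min()+u.max())/2,(v.min()+v.max())/2,.059 if "spacer" in n or "base" in n else .062).round(4))
g=p["img"].max(-1)
# tray edges
for px in[(390,97)]: print("centre",plane(p,*px,.062).round(4))
E
```

```text
nest_spacer_place 0.78 13629 273 393 100 220 [ 0.5109 -0.1939  0.059 ]
nest_plunger_place 0.69 13762 389 515 101 219 [ 0.5117 -0.2966  0.062 ]
nest_sleeve_place 0.94 12815 393 528 0 101 [ 0.5976 -0.2945  0.062 ]
nest_base_place 0.93 12663 268 397 0 101 [ 0.5977 -0.1922  0.059 ]
centre [ 0.5624 -0.2401  0.062 ]
```

Emit:
carry_out(
  deltas=[
    [0, -1, 0, 0, 1],
    [0, -1, 0, 0, 1],
    [0, -1, 0, 0, 1],
  ],
)

```text
clock: 3.25
position: [0.4598, -0.0362, 0.2536]
ee_rot: [1.0, 0.001, 0.0, -0.0]
ft_force: [0.1, -0.3, -0.3]
grip_width: 0.996
grasp_force: 0.0
```

Emit:
carry_out(
  deltas=[
    [0, -1, 0, 0, 1],
    [0, -1, 0, 0, 1],
    [0, -1, 0, 0, 1],
  ],
)

```text
clock: 3.62
position: [0.4598, 0.114, 0.2536]
ee_rot: [1.0, 0.001, 0.0, -0.0]
ft_force: [0.2, -1.0, -0.2]
grip_width: 1.004
grasp_force: 0.0
```

Run:
```python
from h import *
o=st(); print(o["joint_pos"].round(2) if hasattr(o["joint_pos"],"round") else o["joint_pos"])
p=camera("wrist"); save(p,"w1.png")
for b in outline_of("spacer_mid",p)[:2]:
    v,u=np.nonzero(b["region"]); print(b["conf"],u.min(),u.max(),v.min(),v.max())
C=cloud(p); print(C[...,2].max())
```

```text
3.62 [0.4598 0.114  0.2536] [ 1.     0.001  0.    -0.   ] [ 0.2 -1.  -0.2] 1.004 0.0
[ 0.39  0.04 -0.74  1.81  0.03  1.3  -1.92]
0.88 84 159 106 152
0.37386723356565466
```

View pics/w1.png

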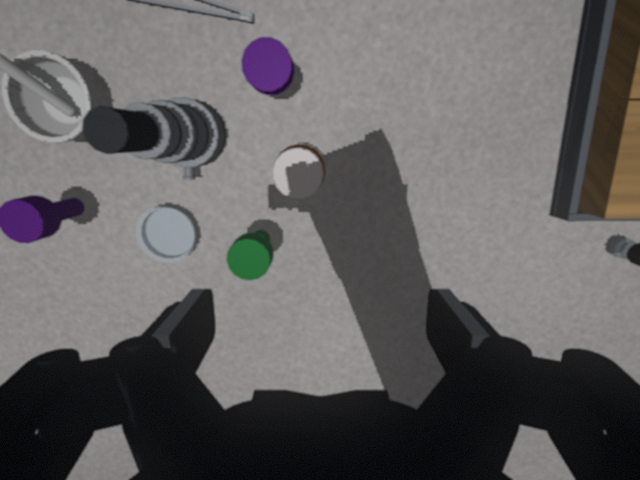

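The wrist picture shows the dark spacer at (105,128), the jar at (298,172) and the spigot at (190,172) pointing toward -x. I'll move above the stack.

Emit:
carry_out(
  deltas=[
    [0.47, -0.85, 0, 0, 1],
    [0.47, -0.85, 0, 0, 1],
    [0.47, -0.85, 0, 0, 1],
    [0.47, -0.85, 0, 0, 1],
  ],
)

```text
clock: 4.22
position: [0.5312, 0.2385, 0.2523]
ee_rot: [1.0, -0.0, -0.001, -0.0]
ft_force: [-0.4, -0.5, 0.2]
grip_width: 1.001
grasp_force: 0.0
```

```bash
cat > c.py <<'E'
from h import *
from scipy.optimize import least_squares
o=st(); print(np.round(o["joint_pos"],2))
p=camera("wrist"); C=cloud(p); save(p,"wx.png")
R=Ro.from_quat(o["ee_rot"]).as_matrix()
for nm,lo,hi,r in[("spacer side",.115,.148,.014),("head side",.088,.104,.02),("sleeve side",.035,.07,.025),("base side",.006,.025,.032)]:
    m=(np.hypot(C[...,0]-.5305,C[...,1]-.242)<r+.006)&(C[...,2]>lo)&(C[...,2]<hi); P=C[m]
    if len(P)<20: print(nm,len(P)); continue
    f=lambda a:np.hypot(*(P[:,:2]-a).T)-r
    x=least_squares(f,[.5305,.242],loss="soft_l1",f_scale=.001).x
    d=R.T@np.r_[x-np.array(o["position"])[:2],0]
    print(nm,len(P),x.round(4),"tool units",(d/.15).round(3))
E
python3 c.py
```

```text
4.22 [0.5312 0.2385 0.2523] [ 1.    -0.    -0.001 -0.   ] [-0.4 -0.5  0.2] 1.001 0.0
[ 0.15  0.34 -0.81  1.55  0.25  1.36 -2.25]
spacer side 352 [0.5314 0.2424] tool units [ 0.002 -0.026  0.   ]
head side 173 [0.5318 0.2411] tool units [ 0.004 -0.018 -0.   ]
sleeve side 241 [0.532  0.2407] tool units [ 0.006 -0.015 -0.   ]
base side 127 [0.5319 0.2407] tool units [ 0.005 -0.015 -0.   ]
```

Emit:
carry_out(
  deltas=[
    [0, -0.025, 0.4, 0, 0],
    [0, -0.025, 0.65, 0, 0],
    [0, -0.025, 0.74, 0, 0],
    [0, -0.025, 0.74, 0, 0],
    [0, -0.025, 0.74, 0, -1],
    [0, -0.025, 0.74, 0, -1],
    [0, -0.025, 0.74, 0, -1],
    [0, -0.025, 0.74, 0, -1],
    [0, -0.025, 0.74, 0, -1],
    [0, -0.025, 0.74, 0, -1],
  ],
)

```text
clock: 5.52
position: [0.5314, 0.2433, 0.1443]
ee_rot: [1.0, 0.0, 0.002, -0.0]
ft_force: [-0.9, -1.8, 7.5]
grip_width: 0.304
grasp_force: 39.7
```

Emit:
carry_out(
  deltas=[
    [0, 0, -0.1, 0, -1],
    [0, 0, -0.3, 0, -1],
    [0, 0, -0.7, 0, -1],
    [0, 0, -0.7, 0, -1],
    [0, 0, -0.7, 0, -1],
  ],
)

```text
clock: 6.15
position: [0.5302, 0.2427, 0.2473]
ee_rot: [1.0, 0.0, 0.0, 0.0]
ft_force: [0.7, -0.1, -2.5]
grip_width: 0.304
grasp_force: 39.8
```

```bash
python3 c.py
python3 - <<'E'
from h import *
p=camera("scene"); save(p,"s2.png",(300,150,540,330),3)
E
```

```text
6.15 [0.5302 0.2427 0.2473] [1. 0. 0. 0.] [ 0.7 -0.1 -2.5] 0.304 39.8
[ 0.15  0.35 -0.81  1.55  0.26  1.35 -2.26]
spacer side 0
head side 185 [0.5319 0.2411] tool units [0.012 0.011 0.   ]
sleeve side 247 [0.532  0.2407] tool units [0.012 0.014 0.   ]
base side 117 [0.5319 0.2407] tool units [0.011 0.014 0.   ]
```

View pics/s2.png

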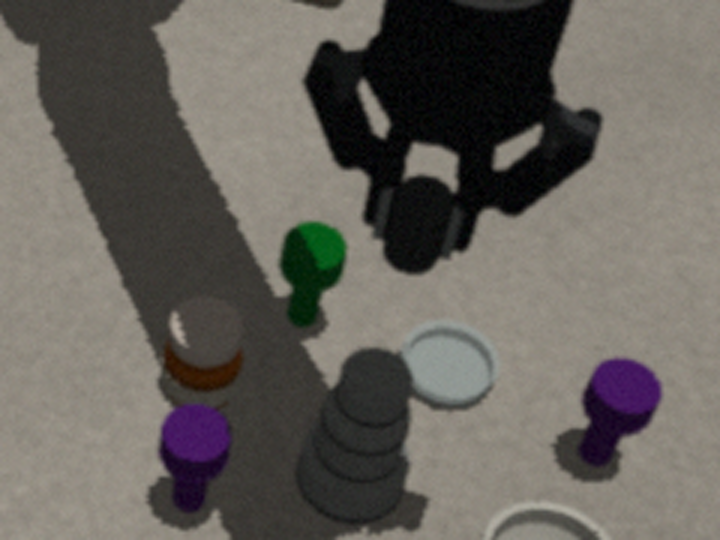

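Emit:
carry_out(
  deltas=[
    [-0.15, 1, 0, 0, -1],
    [-0.15, 1, 0, 0, -1],
    [-0.15, 1, 0, 0, -1],
  ],
)

```text
clock: 6.62
position: [0.507, 0.0886, 0.2459]
ee_rot: [1.0, -0.002, -0.001, 0.001]
ft_force: [0.3, -0.3, -1.8]
grip_width: 0.308
grasp_force: 40.2
```

Emit:
carry_out(
  deltas=[
    [0, 1, 0, 0, -1],
    [0, 1, 0, 0, -1],
    [0, 1, 0, 0, -1],
  ],
)

```text
clock: 7.0
position: [0.5068, -0.0616, 0.246]
ee_rot: [1.0, -0.003, -0.001, 0.0]
ft_force: [0.1, 0.8, -1.8]
grip_width: 0.306
grasp_force: 40.3
```

Emit:
carry_out(
  deltas=[
    [-0.5, 0.9, 0, 0, -1],
    [-0.5, 0.9, 0, 0, -1],
    [-0.5, 0.9, 0, 0, -1],
    [-0.5, 0.9, 0, 0, -1],
  ],
)

```text
clock: 7.5
position: [0.4311, -0.1943, 0.2462]
ee_rot: [1.0, -0.002, -0.001, -0.0]
ft_force: [0.0, 1.0, -2.7]
grip_width: 0.303
grasp_force: 40.3
```

```bash
cat > d.py <<'E'
from h import *
o=st(); p=camera("wrist"); C=cloud(p); save(p,"wt.png")
hsv=cv2.cvtColor(p["img"],cv2.COLOR_RGB2HSV)
zone=(abs(C[...,0]-.56)<.115)&(abs(C[...,1]+.243)<.115)&(C[...,2]>.053)&(C[...,2]<.09)
dark=(zone&(p["img"].max(-1)<50)).astype(np.uint8)
k,l,s,c=cv2.connectedComponentsWithStats(dark)
for i in range(1,k):
    if s[i,4]>60:
        x,y,w,h,a=s[i]; P=C[l==i]; print(s[i],plane(p,x+w/2-.5,y+h/2-.5,.062).round(4),P[:,:2].min(0).round(4),P[:,:2].max(0).round(4),P[:,2].mean().round(4))
t=(abs(C[...,0]-.56)<.115)&(abs(C[...,1]+.243)<.115)&(C[...,2]>.0595)&(C[...,2]<.066)
P=C[t]; print("top extents",np.percentile(P,[.3,99.7],0).round(4).tolist(),cv2.minAreaRect((P[:,:2]*1000).astype(np.float32)))
E
python3 d.py
```

```text
7.5 [ 0.4311 -0.1943  0.2462] [ 1.    -0.002 -0.001 -0.   ] [ 0.   1.  -2.7] 0.303 40.3
[ 264    0  102   43 3149] [ 0.5844 -0.1912  0.062 ] [ 0.5702 -0.2296] [ 0.6003 -0.1528] 0.0591
[ 292   98   51   54 2178] [ 0.5088 -0.1925  0.062 ] [ 0.4874 -0.2133] [ 0.5296 -0.1717] 0.0592
top extents [[0.4598, -0.3444, 0.0595], [0.5984, -0.1434, 0.0636]] ((529.8740844726562, -244.1063232421875), (141.1258544921875, 202.71826171875), 0.5894952416419983)
```

View pics/wt.png

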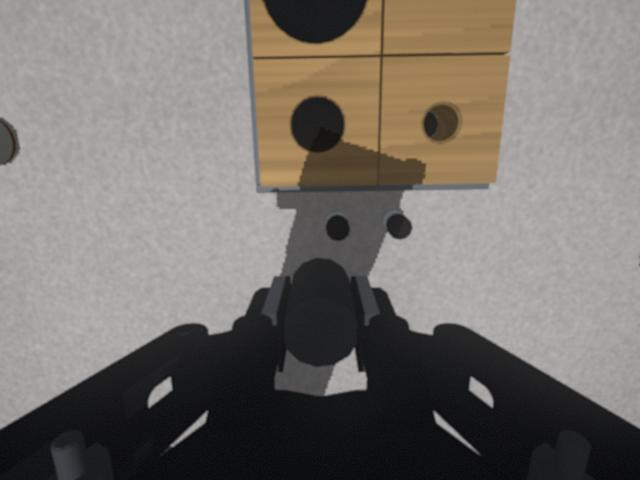

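The wrist picture shows the small recess at (317,124), the hole at (440,122) and the spacer held upright at (320,330).

Emit:
carry_out(
  deltas=[
    [0.515, -0.012, 0, 0, -1],
    [0.515, -0.012, 0.3, 0, -1],
    [0.515, -0.012, 0.7, 0, -1],
    [0.515, -0.012, 0.85, 0, -1],
    [0.515, -0.012, 0.85, 0, -1],
    [0.515, -0.012, 0.85, 0, -1],
  ],
)

```text
clock: 8.3
position: [0.5112, -0.1896, 0.121]
ee_rot: [1.0, 0.001, 0.001, 0.0]
ft_force: [0.1, 0.3, -1.5]
grip_width: 0.304
grasp_force: 40.1
```

Emit:
carry_out(
  deltas=[
    [-0.007, 0.007, 0.1, 0, -1],
    [-0.007, 0.007, 0.16, 0, -1],
    [-0.007, 0.007, 0.17, 0, -1],
    [-0.007, 0.007, 0.17, 0, -1],
  ],
)

```text
clock: 8.8
position: [0.5089, -0.1915, 0.0944]
ee_rot: [1.0, -0.0, -0.0, 0.0]
ft_force: [-2.2, 0.3, 2.3]
grip_width: 0.3
grasp_force: 40.7
```

Emit:
carry_out(
  deltas=[
    [0, 0, 0, 0, -0.1],
    [0, 0, 0, 0, -0.1],
    [0, 0, 0, 0, -0.1],
    [0, 0, -0.3, 0, -0.1],
    [0, 0, -0.8, 0, 0],
    [0, 0, -0.9, 0, 0],
    [0, 0, -0.9, 0, 1],
  ],
)

```text
clock: 9.68
position: [0.5103, -0.1916, 0.2317]
ee_rot: [1.0, 0.0, 0.002, 0.001]
ft_force: [0.1, 0.2, -0.2]
grip_width: 0.696
grasp_force: 0.0
```

```bash
cat > e.py <<'E'
from h import *
from scipy.optimize import least_squares
import sys
# usage: e.py cam x y zlo zhi r
cam=sys.argv[1]; x,y,lo,hi,r=map(float,sys.argv[2:7])
p=camera(cam); C=cloud(p); save(p,cam+"_e.png")
m=(np.hypot(C[...,0]-x,C[...,1]-y)<r+.008)&(C[...,2]>lo)&(C[...,2]<hi); P=C[m]
print(len(P),least_squares(lambda a:np.hypot(*(P[:,:2]-a).T)-r,[x,y],loss="soft_l1",f_scale=.001).x.round(4))
Q=C[(np.hypot(C[...,0]-x,C[...,1]-y)<r-.003)&(C[...,2]>.02)&(C[...,2]<.2)]; print("top z",np.percentile(Q[:,2],[50,90,98]).round(4))
E
python3 e.py wrist .5085 -.1925 .068 .098 .014; python3 d.py
```

```text
239 [ 0.509  -0.1922]
top z [0.1026 0.1034 0.1039]
9.72 [ 0.5095 -0.1915  0.2299] [1.    0.    0.001 0.   ] [-1.  -0.4 -0.7] 0.787 0.0
[ 268   34  104  114 9242] [ 0.6119 -0.1917  0.062 ] [ 0.5701 -0.2315] [ 0.6511 -0.1517] 0.0591
[443  80  20  23 222] [ 0.6115 -0.2928  0.062 ] [ 0.6035 -0.3005] [ 0.6193 -0.2854] 0.0622
[ 296  197   51   43 1013] [ 0.5128 -0.1928  0.062 ] [ 0.494  -0.2141] [ 0.5301 -0.1716] 0.0629
top extents [[0.46, -0.3439, 0.0595], [0.661, -0.1428, 0.0636]] ((560.3504028320312, -243.78701782226562), (202.73155212402344, 202.78561401367188), 0.6592903733253479)
```

Emit:
carry_out(
  deltas=[
    [0, -1, 0, 0, 1],
    [0, -1, 0, 0, 1],
    [0, -1, 0, 0, 1],
  ],
)

```text
clock: 10.15
position: [0.5082, -0.0373, 0.2281]
ee_rot: [1.0, 0.002, -0.001, -0.0]
ft_force: [-0.4, -0.2, -0.3]
grip_width: 1.001
grasp_force: 0.0
```

Emit:
carry_out(
  deltas=[
    [0, -1, 0, 0, 1],
    [0, -1, 0, 0, 1],
    [0, -1, 0, 0, 1],
  ],
)

```text
clock: 10.52
position: [0.5077, 0.1127, 0.2281]
ee_rot: [1.0, 0.003, -0.001, -0.0]
ft_force: [0.8, -0.5, -0.7]
grip_width: 1.003
grasp_force: 0.0
```

Emit:
carry_out(
  deltas=[
    [0.14, -0.88, 0, 0, 1],
    [0.14, -0.88, 0, 0, 1],
    [0.14, -0.88, 0, 0, 1],
    [0.14, -0.88, 0, 0, 1],
  ],
)

```text
clock: 11.02
position: [0.5294, 0.2409, 0.2278]
ee_rot: [1.0, 0.001, -0.001, 0.0]
ft_force: [0.7, -1.6, -0.8]
grip_width: 1.0
grasp_force: 0.0
```

```bash
python3 c.py
```

```text
11.03 [0.5294 0.2409 0.2278] [ 1.     0.001 -0.001  0.   ] [ 0.7 -1.6 -0.8] 1.0 0.0
[ 0.17  0.37 -0.83  1.58  0.28  1.32 -2.27]
spacer side 0
head side 221 [0.5318 0.2411] tool units [ 0.016 -0.002 -0.   ]
sleeve side 286 [0.532  0.2407] tool units [ 0.017  0.001 -0.   ]
base side 143 [0.5319 0.2407] tool units [ 0.017  0.001 -0.   ]
```

Emit:
carry_out(
  deltas=[
    [0.012, 0, 0.3, 0, 0.5],
    [0.012, 0, 0.7, 0, 0.5],
    [0.012, 0, 0.85, 0, 0.5],
    [0.012, 0, 0.85, 0, 0.5],
    [0.012, 0, 0.85, 0, -1],
    [0.012, 0, 0.85, 0, -1],
    [0.012, 0, 0.85, 0, -1],
    [0.012, 0, 0.85, 0, -1],
    [0.012, 0, 0.85, 0, -1],
    [0.012, 0, 0.85, 0, -1],
  ],
  force=60,
)

```text
clock: 12.32
position: [0.533, 0.2407, 0.1037]
ee_rot: [1.0, -0.0, 0.001, -0.0]
ft_force: [0.3, -2.2, 8.2]
grip_width: 0.439
grasp_force: 59.5
```

Emit:
carry_out(
  deltas=[
    [0, 0, -0.1, 0, -1],
    [0, 0, -0.2, 0, -1],
    [0, 0, -0.3, 0, -1],
    [0, 0, -0.4, 0, -1],
    [0, 0, -0.6, 0, -1],
    [0, 0, -0.9, 0, -1],
    [0, 0, -0.9, 0, -1],
  ],
)

```text
clock: 13.2
position: [0.5331, 0.2419, 0.2409]
ee_rot: [1.0, 0.0, 0.003, -0.001]
ft_force: [-0.3, 0.4, -5.0]
grip_width: 0.438
grasp_force: 61.0
```

```bash
python3 c.py
python3 - <<'E'
from h import *
p=camera("scene"); save(p,"s3.png",(300,150,540,330),3)
E
```

```text
13.2 [0.5331 0.2419 0.2409] [ 1.     0.     0.003 -0.001] [-0.3  0.4 -5. ] 0.438 61.0
[ 0.17  0.36 -0.84  1.56  0.27  1.34 -2.27]
spacer side 0
head side 0
sleeve side 856 [0.5322 0.2409] tool units [-0.006  0.006 -0.   ]
base side 131 [0.5319 0.2406] tool units [-0.008  0.008 -0.   ]
```

View pics/s3.png

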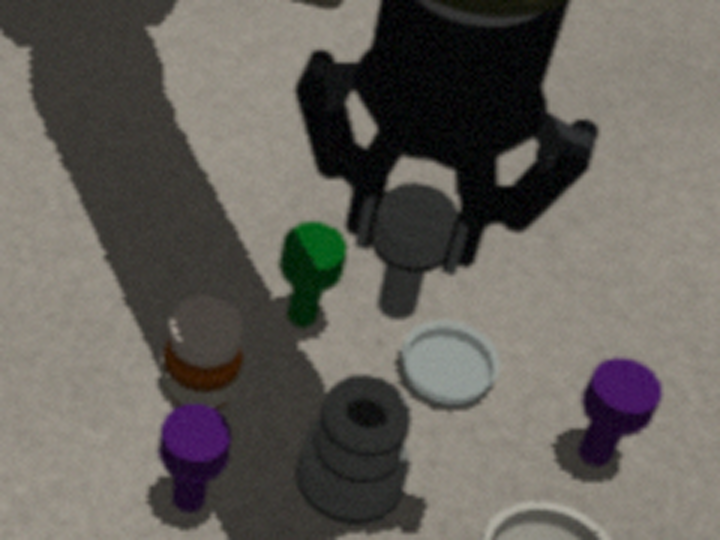

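Emit:
carry_out(
  deltas=[
    [-0.15, 1, 0, 0, -1],
    [-0.15, 1, 0, 0, -1],
    [-0.15, 1, 0, 0, -1],
  ],
)

```text
clock: 13.68
position: [0.5083, 0.0861, 0.2351]
ee_rot: [1.0, -0.002, -0.001, 0.001]
ft_force: [0.7, 0.9, -3.9]
grip_width: 0.437
grasp_force: 61.7
```

Emit:
carry_out(
  deltas=[
    [0, 1, 0, 0, -1],
    [0, 1, 0, 0, -1],
    [0, 1, 0, 0, -1],
  ],
)

```text
clock: 14.05
position: [0.508, -0.064, 0.2352]
ee_rot: [1.0, -0.003, -0.001, 0.0]
ft_force: [0.3, 1.0, -3.2]
grip_width: 0.434
grasp_force: 61.9
```

Emit:
carry_out(
  deltas=[
    [-0.2, 1, 0, 0, -1],
    [-0.2, 1, 0, 0, -1],
    [-0.2, 1, 0, 0, -1],
  ],
)

```text
clock: 14.42
position: [0.4771, -0.2133, 0.2351]
ee_rot: [1.0, -0.002, -0.002, -0.0]
ft_force: [0.8, 1.1, -5.0]
grip_width: 0.437
grasp_force: 61.9
```

Emit:
carry_out(
  deltas=[
    [-0.2, 0.55, 0, 0, -1],
    [-0.2, 0.55, 0, 0, -1],
    [-0.2, 0.55, 0, 0, -1],
  ],
)

```text
clock: 14.8
position: [0.4474, -0.2939, 0.235]
ee_rot: [1.0, -0.002, -0.001, -0.001]
ft_force: [0.3, 1.0, -3.8]
grip_width: 0.436
grasp_force: 61.9
```

```bash
python3 d.py
python3 - <<'E'
from h import *
o=st(); print(np.round(o["joint_pos"],2)); p=camera("wrist"); save(p,"w3.png"); C=cloud(p)
# held plunger head & stem in tool coordinates
R=Ro.from_quat(o["ee_rot"]).as_matrix(); T=(C-np.array(o["position"]))@R
for lo,hi in[(-.01,.005),(.005,.018),(.02,.05),(.05,.07)]:
    m=(T[...,2]>lo)&(T[...,2]<hi)&(abs(T[...,1])<.022)&(abs(T[...,0])<.03); P=T[m]; print(lo,len(P),P.min(0).round(4) if len(P) else"",P.max(0).round(4) if len(P) else "")
# hole: points below block top
t=(abs(C[...,0]-.509)<.03)&(abs(C[...,1]+.294)<.03)&(C[...,2]<.057)&(C[...,2]>.0)
P=C[t]; v,u=np.nonzero(t); print(len(P)); 
if len(P): print((u.min()+u.max())/2,(v.min()+v.max())/2,plane(p,(u.min()+u.max())/2,(v.min()+v.max())/2,.062).round(4),np.ptp(u),np.ptp(v))
E
```

```text
14.8 [ 0.4474 -0.2939  0.235 ] [ 1.    -0.002 -0.001 -0.001] [ 0.3  1.  -3.8] 0.436 61.9
[ 124    0  111   63 5416] [ 0.5914 -0.1902  0.062 ] [ 0.5706 -0.2318] [ 0.6133 -0.1502] 0.0592
[307   0  22  12 177] [ 0.6075 -0.293   0.062 ] [ 0.6034 -0.3007] [ 0.6115 -0.2854] 0.0623
[ 175  119   46   54 1291] [ 0.509  -0.1959  0.062 ] [ 0.4877 -0.2135] [ 0.5295 -0.1783] 0.0646
top extents [[0.4598, -0.3443, 0.0595], [0.6114, -0.1432, 0.0637]] ((536.1574096679688, -243.63705444335938), (154.34620666503906, 203.06410217285156), 0.43123382329940796)
14.85 [ 0.4485 -0.292   0.2353] [ 1.    -0.001 -0.001 -0.001] [ 0.1  2.2 -3.7] 0.436 61.9
[ 0.96  0.19 -0.53  1.7   0.1   1.28 -1.16]
-0.01 9520 [-0.0206 -0.0219 -0.01  ] [0.0196 0.022  0.005 ]
0.005 1266 [ 0.0059 -0.022   0.005 ] [0.0197 0.022  0.0179]
0.02 42 [ 0.0057 -0.0179  0.02  ] [0.0093 0.0194 0.0499]
0.05 300 [ 0.0011 -0.01    0.05  ] [0.0095 0.0085 0.0684]
1008
323.5 144.5 [ 0.5105 -0.2951  0.062 ] 35 35
```

View pics/w3.png

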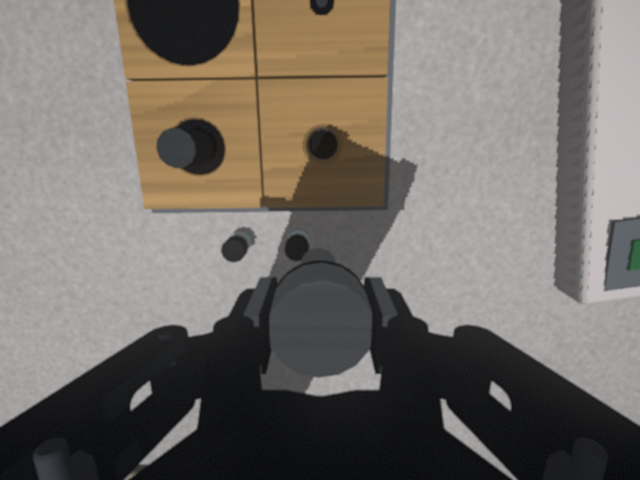

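The hole is at (323,144) and the stem hangs straight under the head. I'll move above the hole and then lower.

Emit:
carry_out(
  deltas=[
    [0.415, 0.015, 0, 0, -1],
    [0.415, 0.015, 0.3, 0, -1],
    [0.415, 0.015, 0.6, 0, -1],
    [0.415, 0.015, 0.65, 0, -1],
    [0.415, 0.015, 0.65, 0, -1],
    [0.415, 0.015, 0.65, 0, -1],
  ],
)

```text
clock: 15.65
position: [0.5129, -0.2943, 0.1415]
ee_rot: [1.0, 0.0, 0.001, 0.001]
ft_force: [-0.6, -0.1, -2.7]
grip_width: 0.432
grasp_force: 61.6
```

Run:
```python
from h import *
for i in range(3):
    p=camera("scene" if i<2 else "top"); o=st(); 
C=cloud(p); save(p,"t4.png",(420,200,540,290),6)
p=camera("scene"); save(p,"s4.png",(90,130,250,270),5)
```

```text
15.7 [ 0.5127 -0.2944  0.1414] [1.    0.    0.001 0.001] [ 1.2 -0.2 -3.7] 0.436 61.6
15.75 [ 0.5125 -0.2944  0.1411] [1.    0.    0.001 0.001] [-1.3  0.4 -4.5] 0.435 61.6
15.8 [ 0.5123 -0.2944  0.1408] [1.    0.    0.001 0.001] [-0.2  0.  -4.2] 0.436 61.6
```

View pics/s4.png

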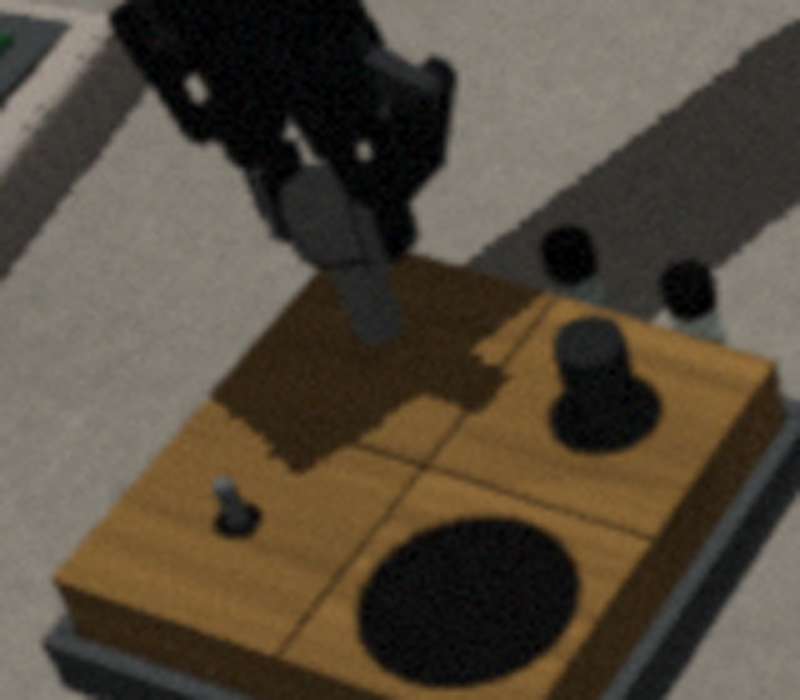

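The spacer stands in its recess and the stem is just above the hole. I'll lower it.

Emit:
carry_out(
  deltas=[
    [-0.007, 0, 0.05, 0, -1],
    [-0.007, 0, 0.1, 0, -1],
    [-0.007, 0, 0.15, 0, -1],
    [-0.007, 0, 0.2, 0, -1],
    [-0.007, 0, 0.2, 0, -1],
  ],
)

```text
clock: 16.48
position: [0.5103, -0.2939, 0.1084]
ee_rot: [1.0, 0.0, -0.001, -0.0]
ft_force: [-1.1, -0.8, -4.3]
grip_width: 0.433
grasp_force: 61.6
```

Emit:
carry_out(
  deltas=[
    [0, 0.005, 0.07, 0, -1],
    [0, 0.005, 0.13, 0, -1],
    [0, 0.005, 0.17, 0, -1],
    [0, 0.005, 0.18, 0, -1],
    [0, 0.005, 0.18, 0, -1],
  ],
)

```text
clock: 17.1
position: [0.5104, -0.2947, 0.0831]
ee_rot: [1.0, 0.0, -0.0, 0.0]
ft_force: [-6.0, 2.7, 9.2]
grip_width: 0.437
grasp_force: 68.1
```

Emit:
carry_out(
  deltas=[
    [0, 0, 0, 0, 0.3],
    [0, 0, 0, 0, 0.4],
    [0, 0, 0, 0, 0.4],
    [0, 0, -0.2, 0, 0.4],
    [0, 0, -0.6, 0, 0.4],
    [0, 0, -0.95, 0, 1],
    [0, 0, -0.95, 0, 1],
  ],
)

```text
clock: 17.98
position: [0.5128, -0.2955, 0.2295]
ee_rot: [1.0, 0.0, 0.003, 0.002]
ft_force: [0.2, -0.5, -0.4]
grip_width: 0.995
grasp_force: 0.0
```

```bash
python3 e.py wrist .5098 -.2945 .065 .082 .02; python3 e.py scene .5098 -.2945 .065 .082 .02
python3 - <<'E'
import cv2; im=cv2.imread("pics/scene_e.png")[130:270,90:250]; cv2.imwrite("pics/s5.png",cv2.resize(im,None,fx=4,fy=4))
E
```

```text
194 [ 0.5096 -0.2953]
top z [0.0856 0.0864 0.0869]
130 [ 0.509  -0.2948]
top z [0.0851 0.0866 0.0874]
```

The plunger's head top is at 0.086 m, which is the seated height, and it is centred. Next is the sleeve.

Emit:
carry_out(
  deltas=[
    [0, -1, 0, 0, 1],
    [0, -1, 0, 0, 1],
    [0, -1, 0, 0, 1],
  ],
)

```text
clock: 18.45
position: [0.51, -0.1406, 0.2234]
ee_rot: [1.0, 0.002, -0.001, -0.001]
ft_force: [0.1, -0.7, 1.6]
grip_width: 0.999
grasp_force: 0.0
```

Emit:
carry_out(
  deltas=[
    [0, -1, 0, 0, 1],
    [0, -1, 0, 0, 1],
    [0, -1, 0, 0, 1],
  ],
)

```text
clock: 18.82
position: [0.5095, 0.0092, 0.2235]
ee_rot: [1.0, 0.003, -0.001, -0.0]
ft_force: [-0.4, -1.5, 0.6]
grip_width: 0.998
grasp_force: 0.0
```

Emit:
carry_out(
  deltas=[
    [0, -1, 0, 0, 1],
    [0, -1, 0, 0, 1],
    [0, -1, 0, 0, 1],
  ],
)

```text
clock: 19.2
position: [0.509, 0.1591, 0.2235]
ee_rot: [1.0, 0.003, -0.001, -0.001]
ft_force: [1.3, -0.8, -0.3]
grip_width: 0.997
grasp_force: 0.0
```

Emit:
carry_out(
  deltas=[
    [0.15, -0.57, 0, 0, 1],
    [0.15, -0.57, 0, 0, 1],
    [0.15, -0.57, 0, 0, 1],
    [0.15, -0.57, 0, 0, 1],
  ],
)

```text
clock: 19.7
position: [0.5328, 0.2395, 0.2236]
ee_rot: [1.0, -0.0, -0.001, 0.001]
ft_force: [-0.0, 0.2, -0.6]
grip_width: 1.0
grasp_force: 0.0
```

```bash
python3 c.py
python3 - <<'E'
from h import *
o=st(); p=camera("wrist"); C=cloud(p)
x,y=np.array(o["position"])[:2]
t=(C[...,2]>.012)&(abs(C[...,0]-x)<.13)&(abs(C[...,1]-y)<.14)&(np.hypot(C[...,0]-.532,C[...,1]-.241)>.05)&(C[...,2]<.12)
k,l,s,c=cv2.connectedComponentsWithStats(t.astype(np.uint8))
for i in range(1,k):
    if s[i,4]>150: P=C[l==i]; print(P.min(0).round(3),P.max(0).round(3),s[i,:4])
m=(C[...,2]>.01)&(C[...,2]<.028)&(np.hypot(C[...,0]-.532,C[...,1]-.241)<.05)&(np.hypot(C[...,0]-.532,C[...,1]-.241)>.035); P=C[m]; print("spigot",len(P),P.mean(0).round(4))
E
```

```text
19.7 [0.5328 0.2395 0.2236] [ 1.    -0.    -0.001  0.001] [-0.   0.2 -0.6] 1.0 0.0
[ 0.18  0.38 -0.85  1.58  0.29  1.32 -2.28]
spacer side 0
head side 0
sleeve side 970 [0.5322 0.2408] tool units [-0.004 -0.008 -0.   ]
base side 159 [0.5319 0.2407] tool units [-0.006 -0.008  0.   ]
19.75 [0.533  0.2392 0.2239] [ 1.    -0.001 -0.001  0.001] [ 0.6 -0.4  0.5] 1.0 0.0
[0.563 0.136 0.05 ] [0.602 0.175 0.076] [399 135  59  53]
[0.523 0.321 0.012] [0.602 0.379 0.058] [142 136  86  91]
[0.476 0.111 0.012] [0.523 0.158 0.064] [402 221  69  67]
[0.452 0.357 0.012] [0.477 0.379 0.075] [151 276  45  45]
[0.403 0.246 0.012] [0.46  0.307 0.016] [254 283  60  52]
[0.403 0.158 0.012] [0.443 0.198 0.076] [365 307  49  63]
spigot 24 [0.4893 0.2441 0.0232]
```

Emit:
carry_out(
  deltas=[
    [-0.006, -0.008, 0.3, 0, 1],
    [-0.006, -0.008, 0.6, 0, 1],
    [-0.006, -0.008, 0.6, 0, 1],
    [-0.006, -0.008, 0.6, 0, 1],
  ],
  force=80,
)

```text
clock: 20.3
position: [0.5329, 0.2418, 0.1366]
ee_rot: [1.0, -0.0, 0.001, -0.0]
ft_force: [0.1, -1.0, 1.0]
grip_width: 0.998
grasp_force: 0.0
```

Emit:
carry_out(
  deltas=[
    [0, 0, 0.3, 0, 1],
    [0, 0, 0.5, 0, 1],
    [0, 0, 0.52, 0, 1],
    [0, 0, 0.52, 0, 1],
    [0, 0, 0.52, 0, -1],
    [0, 0, 0.52, 0, -1],
    [0, 0, 0.52, 0, -1],
    [0, 0, 0.52, 0, -1],
    [0, 0, 0.52, 0, -1],
    [0, 0, 0.52, 0, -1],
  ],
)

```text
clock: 21.55
position: [0.5328, 0.2418, 0.0584]
ee_rot: [1.0, 0.0, 0.001, 0.0]
ft_force: [-2.3, -2.9, 10.0]
grip_width: 0.577
grasp_force: 81.0
```

Emit:
carry_out(
  deltas=[
    [0, 0, -0.1, 0, -1],
    [0, 0, -0.2, 0, -1],
    [0, 0, -0.4, 0, -1],
    [0, 0, -0.8, 0, -1],
    [0, 0, -1, 0, -1],
    [0, 0, -1, 0, -1],
  ],
)

```text
clock: 22.3
position: [0.533, 0.2427, 0.2096]
ee_rot: [1.0, 0.0, 0.002, -0.001]
ft_force: [0.1, -0.3, -6.7]
grip_width: 0.571
grasp_force: 84.6
```

```bash
python3 c.py
```

```text
22.3 [0.533  0.2427 0.2096] [ 1.     0.     0.002 -0.001] [ 0.1 -0.3 -6.7] 0.571 84.6
[ 0.17  0.39 -0.85  1.6   0.3   1.29 -2.29]
spacer side 0
head side 0
sleeve side 105 [0.5455 0.2592] tool units [ 0.083 -0.11   0.001]
base side 168 [0.5318 0.2407] tool units [-0.008  0.013 -0.   ]
```

Emit:
carry_out(
  deltas=[
    [0, 1, 0, 0, -1],
    [0, 1, 0, 0, -1],
    [0, 1, 0, 0, -1],
  ],
)

```text
clock: 22.72
position: [0.5313, 0.0868, 0.2044]
ee_rot: [1.0, -0.002, -0.002, 0.001]
ft_force: [-0.5, 1.2, -5.4]
grip_width: 0.572
grasp_force: 85.2
```

Emit:
carry_out(
  deltas=[
    [0, 1, 0, 0, -1],
    [0, 1, 0, 0, -1],
    [0, 1, 0, 0, -1],
  ],
)

```text
clock: 23.1
position: [0.5306, -0.063, 0.2045]
ee_rot: [1.0, -0.003, -0.002, 0.0]
ft_force: [1.3, 1.8, -5.0]
grip_width: 0.569
grasp_force: 85.3
```

Emit:
carry_out(
  deltas=[
    [0, 1, 0, 0, -1],
    [0, 1, 0, 0, -1],
    [0, 1, 0, 0, -1],
  ],
)

```text
clock: 23.48
position: [0.5301, -0.2129, 0.2042]
ee_rot: [1.0, -0.003, -0.002, -0.0]
ft_force: [-0.1, 1.1, -6.5]
grip_width: 0.573
grasp_force: 85.3
```

Emit:
carry_out(
  deltas=[
    [0.12, 0.57, 0, 0, -1],
    [0.12, 0.57, 0, 0, -1],
    [0.12, 0.57, 0, 0, -1],
    [0.12, 0.57, 0, 0, -1],
  ],
)

```text
clock: 23.98
position: [0.5498, -0.2922, 0.2052]
ee_rot: [1.0, 0.001, -0.001, -0.001]
ft_force: [0.3, 0.1, -4.4]
grip_width: 0.577
grasp_force: 85.3
```

```bash
python3 d.py
python3 - <<'E'
from h import *
o=st(); p=camera("wrist"); save(p,"w6.png"); C=cloud(p)
R=Ro.from_quat(o["ee_rot"]).as_matrix(); T=(C-np.array(o["position"]))@R
for lo,hi in[(-.025,-.012),(-.01,.01),(.01,.03)]:
    m=(T[...,2]>lo)&(T[...,2]<hi)&(abs(T[...,1])<.027)&(abs(T[...,0])<.035); P=T[m]; print(lo,len(P),P.min(0).round(4) if len(P) else"",P.max(0).round(4) if len(P) else "")
m=(abs(C[...,0]-.611)<.02)&(abs(C[...,1]+.293)<.02)&(C[...,2]>.068)&(C[...,2]<.088); P=C[m]; print("post",len(P),P.min(0).round(4),P.max(0).round(4),P.mean(0).round(4))
E
```

```text
23.98 [ 0.5498 -0.2922  0.2052] [ 1.     0.001 -0.001 -0.001] [ 0.3  0.1 -4.4] 0.577 85.3
[ 127   88  110  113 9748] [ 0.6126 -0.1924  0.062 ] [ 0.5711 -0.2314] [ 0.6507 -0.1512] 0.0592
[311 135  23  23 282] [ 0.6113 -0.2938  0.062 ] [ 0.6036 -0.3017] [ 0.6189 -0.2858] 0.0622
[185 259  36  42 686] [ 0.5076 -0.1984  0.062 ] [ 0.4882 -0.2114] [ 0.5242 -0.1903] 0.0691
top extents [[0.4637, -0.3437, 0.0595], [0.6612, -0.1426, 0.0636]] ((560.3330078125, -243.20465087890625), (202.5293426513672, 202.85079956054688), 0.6170011758804321)
24.02 [ 0.5501 -0.292   0.2057] [ 1.     0.001 -0.001 -0.001] [-0.5  0.6 -4.9] 0.571 85.3
-0.025 12420 [-0.0192 -0.027  -0.0247] [ 0.0246  0.027  -0.012 ]
-0.01 4712 [-0.0131 -0.027  -0.01  ] [0.0249 0.027  0.01  ]
0.01 1346 [ 0.0043 -0.027   0.01  ] [0.0248 0.0269 0.0273]
post 113 [ 0.6081 -0.2975  0.0809] [ 0.6159 -0.2901  0.087 ] [ 0.612  -0.294   0.0842]
```

View pics/w6.png

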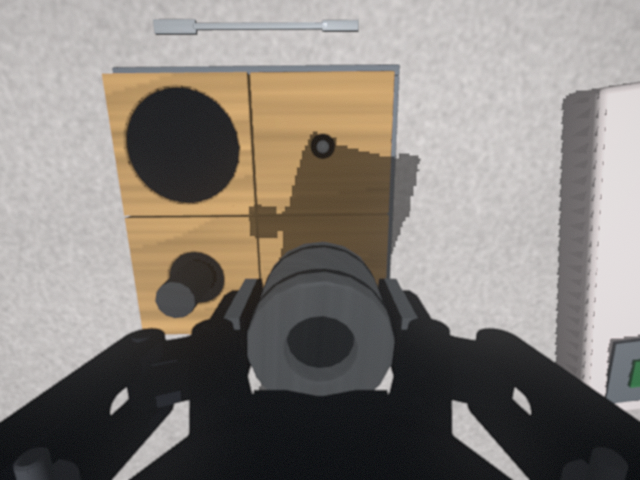

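The post is at (322,146) and the sleeve is held upright and centred. I'll move above the post.

Emit:
carry_out(
  deltas=[
    [0.41, 0.011, 0, 0, -1],
    [0.41, 0.011, 0.2, 0, -1],
    [0.41, 0.011, 0.5, 0, -1],
    [0.41, 0.011, 0.5, 0, -1],
    [0.41, 0.011, 0.5, 0, -1],
    [0.41, 0.011, 0.5, 0, -1],
    [0.41, 0.011, 0.5, 0, -1],
  ],
)

```text
clock: 24.95
position: [0.6124, -0.2955, 0.1335]
ee_rot: [1.0, 0.0, 0.001, 0.001]
ft_force: [-0.7, -0.8, -6.7]
grip_width: 0.57
grasp_force: 85.4
```

Emit:
carry_out(
  deltas=[
    [0, -0.008, 0.08, 0, -1],
    [0, -0.008, 0.16, 0, -1],
    [0, -0.008, 0.22, 0, -1],
    [0, -0.008, 0.26, 0, -1],
    [0, -0.008, 0.265, 0, -1],
    [0, -0.008, 0.265, 0, -1],
  ],
)

```text
clock: 25.7
position: [0.612, -0.2941, 0.0923]
ee_rot: [1.0, 0.0, 0.0, 0.0]
ft_force: [0.5, 0.4, -5.4]
grip_width: 0.575
grasp_force: 85.3
```

Emit:
carry_out(
  deltas=[
    [0, 0, 0.01, 0, -1],
    [0, 0, 0.015, 0, -1],
    [0, 0, 0.015, 0, -1],
  ],
)

```text
clock: 26.08
position: [0.612, -0.2941, 0.0905]
ee_rot: [1.0, 0.0, 0.0, 0.0]
ft_force: [-1.8, 1.0, 2.2]
grip_width: 0.573
grasp_force: 85.9
```

Emit:
carry_out(
  deltas=[
    [0, 0, 0, 0, 0.6],
    [0, 0, 0, 0, 0.6],
    [0, 0, 0, 0, 0.6],
    [0, 0, -0.2, 0, 0.6],
    [0, 0, -0.6, 0, 0.6],
    [0, 0, -0.9, 0, 1],
    [0, 0, -0.9, 0, 1],
  ],
)

```text
clock: 26.95
position: [0.6136, -0.2944, 0.2296]
ee_rot: [1.0, 0.0, 0.003, 0.002]
ft_force: [0.1, 0.4, -0.1]
grip_width: 0.999
grasp_force: 0.0
```

```bash
python3 e.py wrist .612 -.294 .067 .104 .025;python3 e.py scene .612 -.294 .067 .104 .025
python3 - <<'E'
from h import *
p=camera("wrist"); C=cloud(p); m=(np.hypot(C[...,0]-.612,C[...,1]+.294)<.022)&(np.hypot(C[...,0]-.612,C[...,1]+.294)>.015); print(np.median(C[m][:,2]))
E
```

```text
1248 [ 0.6114 -0.2948]
top z [0.1071 0.1082 0.1087]
476 [ 0.6105 -0.2944]
top z [0.1061 0.1084 0.1094]
0.2823107350419881
```

The sleeve's top is at 0.108 m, so it is seated. Back for the base.

Emit:
carry_out(
  deltas=[
    [0, -1, 0, 0, 1],
    [0, -1, 0, 0, 1],
    [0, -1, 0, 0, 1],
  ],
)

```text
clock: 27.48
position: [0.6112, -0.1391, 0.2237]
ee_rot: [1.0, 0.003, -0.001, -0.001]
ft_force: [0.8, -1.2, 0.5]
grip_width: 0.996
grasp_force: 0.0
```

Emit:
carry_out(
  deltas=[
    [-0.25, -1, 0, 0, 1],
    [-0.25, -1, 0, 0, 1],
    [-0.25, -1, 0, 0, 1],
  ],
)

```text
clock: 27.85
position: [0.5725, 0.0099, 0.2237]
ee_rot: [1.0, 0.002, -0.001, -0.0]
ft_force: [0.4, -1.4, 0.3]
grip_width: 0.998
grasp_force: 0.0
```

Emit:
carry_out(
  deltas=[
    [-0.25, -1, 0, 0, 1],
    [-0.25, -1, 0, 0, 1],
    [-0.25, -1, 0, 0, 1],
  ],
)

```text
clock: 28.22
position: [0.5346, 0.1596, 0.2238]
ee_rot: [1.0, 0.002, -0.001, -0.0]
ft_force: [-0.0, -1.4, -0.6]
grip_width: 0.997
grasp_force: 0.0
```

Emit:
carry_out(
  deltas=[
    [-0.02, -0.57, 0.4, 0, 1],
    [-0.02, -0.57, 0.4, 0, 1],
    [-0.02, -0.57, 0.4, 0, 1],
    [-0.02, -0.57, 0.4, 0, 1],
    [-0.02, -0.57, 0.4, 0, 1],
  ],
)

```text
clock: 28.85
position: [0.5343, 0.2401, 0.1651]
ee_rot: [1.0, -0.001, 0.0, 0.0]
ft_force: [-0.4, -0.4, -0.3]
grip_width: 1.005
grasp_force: 0.0
```

```bash
python3 c.py; python3 -c "
from h import *
p=camera('wrist');st()
C=cloud(p);x,y=.532,.241;r=np.hypot(C[...,0]-x,C[...,1]-y)
m=(C[...,2]>.01)&(C[...,2]<.028)&(r<.05)&(r>.035); P=C[m]; print('spigot',len(P),P.mean(0).round(4))
m=(C[...,2]>.026)&(C[...,2]<.033)&(r<.04);P=C[m];print('top',cv2.minEnclosingCircle((P[:,:2]*1000).astype(np.float32)))"
```

```text
28.85 [0.5343 0.2401 0.1651] [ 1.    -0.001  0.     0.   ] [-0.4 -0.4 -0.3] 1.005 0.0
[ 0.15  0.43 -0.81  1.65  0.33  1.21 -2.31]
spacer side 0
head side 0
sleeve side 126 [0.5538 0.2315] tool units [0.13  0.057 0.   ]
base side 342 [0.5314 0.2408] tool units [-0.02  -0.005 -0.   ]
28.95 [0.5343 0.2404 0.1652] [ 1.    -0.001  0.     0.   ] [-0.8  0.3 -0.6] 1.001 0.0
spigot 144 [0.4922 0.2435 0.0223]
top ((532.2191162109375, 240.75045776367188), 31.86621856689453)
```

Run:
```python
from h import *
o=st(); p=camera("wrist"); C=cloud(p)
R=Ro.from_quat(o["ee_rot"]).as_matrix(); T=(C-np.array(o["position"]))@R
for a,b in[(-.065,-.035),(.035,.065)]:
    m=(T[...,1]>a)&(T[...,1]<b)&(T[...,2]<.06)&(abs(T[...,0])<.016)&(T[...,2]>-.05)&(C[...,2]>.06); P=T[m]; print(len(P),np.percentile(P,[0,1,50,99,100],0).round(4).tolist())
```

```text
28.95 [0.5343 0.2404 0.1652] [ 1.    -0.001  0.     0.   ] [-0.8  0.3 -0.6] 1.001 0.0
11154 [[-0.0124, -0.065, -0.05], [-0.0103, -0.0647, -0.0496], [0.0074, -0.0524, -0.0417], [0.0141, -0.04, 0.0061], [0.0152, -0.0366, 0.0104]]
10659 [[-0.0123, 0.0382, -0.05], [-0.0104, 0.0412, -0.0495], [0.0074, 0.0527, -0.0413], [0.014, 0.0647, 0.0062], [0.015, 0.065, 0.0106]]
```

Emit:
carry_out(
  deltas=[
    [-0.015, -0.004, 0.3, 0, 1],
    [-0.015, -0.004, 0.6, 0, 1],
    [-0.015, -0.004, 0.85, 0, 1],
    [-0.015, -0.004, 0.95, 0, 1],
    [-0.015, -0.004, 0.95, 0, 1],
    [-0.015, -0.004, 0.95, 0, 1],
  ],
  force=100,
)

```text
clock: 29.75
position: [0.5324, 0.2425, 0.024]
ee_rot: [1.0, 0.0, 0.001, -0.0]
ft_force: [-0.4, 0.2, -0.2]
grip_width: 1.0
grasp_force: 0.0
```

Emit:
carry_out(
  deltas=[
    [0, 0, 0, 0, -1],
    [0, 0, 0, 0, -1],
    [0, 0, 0, 0, -1],
    [0, 0, 0, 0, -1],
    [0, 0, 0, 0, -1],
    [0, 0, 0, 0, -1],
  ],
)

```text
clock: 30.5
position: [0.5322, 0.2419, 0.0244]
ee_rot: [1.0, -0.0, 0.001, 0.0]
ft_force: [-5.2, -5.6, 16.1]
grip_width: 0.719
grasp_force: 106.3
```

Emit:
carry_out(
  deltas=[
    [0, 0, -0.1, 0, -1],
    [0, 0, -0.3, 0, -1],
    [0, 0, -0.7, 0, -1],
    [0, 0, -1, 0, -1],
    [0, 0, -1, 0, -1],
    [0, 0, -1, 0, -1],
  ],
)

```text
clock: 31.25
position: [0.5305, 0.2412, 0.1705]
ee_rot: [1.0, 0.0, -0.001, 0.001]
ft_force: [-0.9, -0.4, -9.7]
grip_width: 0.719
grasp_force: 112.9
```

Run:
```python
from h import *
o=st(); p=camera("wrist"); save(p,"w8.png"); C=cloud(p)
R=Ro.from_quat(o["ee_rot"]).as_matrix(); T=(C-np.array(o["position"]))@R
m=(T[...,2]>-.015)&(T[...,2]<.03)&(np.hypot(T[...,0],T[...,1])<.055)&(abs(T[...,1])<.03); P=T[m]; print(len(P),P.min(0),P.max(0))
m2=m&(abs(T[...,2])<.03)&(np.hypot(T[...,0],T[...,1])<.03)&(np.hypot(T[...,0],T[...,1])>.015); P=T[m2]; A=np.c_[P[:,:2],np.ones(len(P))]; print(np.linalg.lstsq(A,P[:,2],rcond=None)[0],np.median(P[:,2]))
```

```text
31.25 [0.5305 0.2412 0.1705] [ 1.     0.    -0.001  0.001] [-0.9 -0.4 -9.7] 0.719 112.9
23086 [-0.02870698 -0.0299993  -0.01495965] [0.03246003 0.02998566 0.02379952]
[ 0.0025201   0.00360557 -0.00500418] -0.00496636950050007
```

View pics/w8.png

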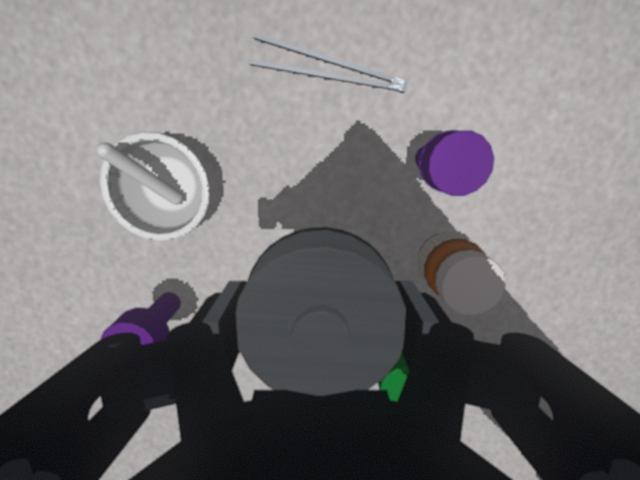

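Emit:
carry_out(
  deltas=[
    [0, 1, -0.15, 0, -1],
    [0, 1, -0.15, 0, -1],
    [0, 1, -0.15, 0, -1],
  ],
)

```text
clock: 31.68
position: [0.5307, 0.0871, 0.1929]
ee_rot: [1.0, -0.002, -0.002, 0.001]
ft_force: [0.2, 0.6, -8.3]
grip_width: 0.718
grasp_force: 113.7
```

Emit:
carry_out(
  deltas=[
    [0, 1, 0, 0, -1],
    [0, 1, 0, 0, -1],
    [0, 1, 0, 0, -1],
  ],
)

```text
clock: 32.05
position: [0.5298, -0.063, 0.1924]
ee_rot: [1.0, -0.003, -0.002, 0.0]
ft_force: [-0.0, 0.9, -8.1]
grip_width: 0.716
grasp_force: 113.7
```

Emit:
carry_out(
  deltas=[
    [0.13, 0.88, 0, 0, -1],
    [0.13, 0.88, 0, 0, -1],
    [0.13, 0.88, 0, 0, -1],
    [0.13, 0.88, 0, 0, -1],
  ],
)

```text
clock: 32.55
position: [0.55, -0.1901, 0.1926]
ee_rot: [1.0, -0.001, -0.002, -0.001]
ft_force: [0.7, 0.5, -8.7]
grip_width: 0.713
grasp_force: 113.9
```

```bash
python3 d.py
python3 - <<'E'
from h import *
o=st(); p=camera("wrist"); C=cloud(p); 
zone=(abs(C[...,0]-.611)<.048)&(abs(C[...,1]+.192)<.048)&(p["img"].max(-1)<50)&(C[...,2]>.05)&(C[...,2]<.065)
P=C[zone]; print(P.min(0).round(4),P.max(0).round(4),((P.min(0)+P.max(0))/2).round(4))
E
```

```text
32.55 [ 0.55   -0.1901  0.1926] [ 1.    -0.001 -0.002 -0.001] [ 0.7  0.5 -8.7] 0.713 113.9
[  264    85   116   120 10862] [ 0.6126 -0.1914  0.062 ] [ 0.5705 -0.2318] [ 0.6512 -0.1512] 0.0592
top extents [[0.4644, -0.3442, 0.0595], [0.6613, -0.1425, 0.0638]] ((560.4727783203125, -243.68016052246094), (202.10848999023438, 202.92433166503906), 0.5403987765312195)
32.6 [ 0.5504 -0.1886  0.1932] [ 1.     0.001 -0.001 -0.001] [-0.2  0.6 -8. ] 0.714 113.9
[ 0.5699 -0.2319  0.0567] [ 0.651  -0.1517  0.0617] [ 0.6105 -0.1918  0.0592]
```

Emit:
carry_out(
  deltas=[
    [0.405, 0.015, 0, 0, -1],
    [0.405, 0.015, 0.2, 0, -1],
    [0.405, 0.015, 0.5, 0, -1],
    [0.405, 0.015, 0.5, 0, -1],
    [0.405, 0.015, 0.5, 0, -1],
    [0.405, 0.015, 0.5, 0, -1],
    [0.405, 0.015, 0.5, 0, -1],
  ],
)

```text
clock: 33.52
position: [0.6124, -0.1923, 0.1213]
ee_rot: [1.0, 0.0, 0.001, 0.0]
ft_force: [-0.2, 0.4, -8.8]
grip_width: 0.713
grasp_force: 114.5
```

Emit:
carry_out(
  deltas=[
    [-0.005, 0, 0.08, 0, -1],
    [-0.005, 0, 0.15, 0, -1],
    [-0.005, 0, 0.2, 0, -1],
    [-0.005, 0, 0.22, 0, -1],
    [-0.005, 0, 0.22, 0, -1],
    [-0.005, 0, 0.22, 0, -1],
  ],
)

```text
clock: 34.28
position: [0.6113, -0.1923, 0.0872]
ee_rot: [1.0, 0.0, 0.0, 0.0]
ft_force: [-0.8, -0.1, -7.2]
grip_width: 0.713
grasp_force: 114.4
```

Emit:
carry_out(
  deltas=[
    [0, 0, 0.01, 0, -1],
    [0, 0, 0.02, 0, -1],
    [0, 0, 0.022, 0, -1],
    [0, 0, 0.022, 0, -1],
  ],
)

```text
clock: 34.78
position: [0.611, -0.1922, 0.0837]
ee_rot: [1.0, 0.0, 0.0, 0.0]
ft_force: [-1.2, 0.5, -6.8]
grip_width: 0.719
grasp_force: 114.9
```

Emit:
carry_out(
  deltas=[
    [0, 0, 0.008, 0, -1],
    [0, 0, 0.01, 0, -1],
    [0, 0, 0.01, 0, -1],
  ],
)

```text
clock: 35.15
position: [0.611, -0.1923, 0.0836]
ee_rot: [1.0, 0.0, 0.0, 0.0]
ft_force: [-7.7, 1.8, 6.9]
grip_width: 0.715
grasp_force: 116.3
```

Contact with the floor is confirmed, so I'll release and retreat.

Emit:
carry_out(
  deltas=[
    [0, 0, 0, 0, 1],
    [0, 0, 0, 0, 1],
    [0, 0, 0, 0, 1],
    [0, 0, 0, 0, 1],
    [0, 0, -0.2, 0, 1],
    [0, 0, -0.6, 0, 1],
    [0, 0, -1, 0, 1],
    [0, 0, -1, 0, 1],
    [0, 0, -1, 0, 1],
  ],
)

```text
clock: 36.28
position: [0.6108, -0.1923, 0.2316]
ee_rot: [1.0, 0.0, -0.0, 0.0]
ft_force: [-1.3, -0.2, -0.8]
grip_width: 0.997
grasp_force: 0.0
```

Emit:
carry_out(
  deltas=[
    [-0.7, -0.7, 0, 0, 1],
    [-0.7, -0.7, 0, 0, 1],
    [-0.7, -0.7, 0, 0, 1],
    [-0.7, -0.7, 0, 0, 1],
  ],
)

```text
clock: 36.78
position: [0.5046, -0.0862, 0.231]
ee_rot: [1.0, 0.001, -0.001, 0.0]
ft_force: [1.0, -0.4, 0.8]
grip_width: 1.006
grasp_force: 0.0
```

```bash
for c in scene top; do echo $c; python3 e.py $c .509 -.192 .068 .098 .014; python3 e.py $c .5095 -.295 .066 .082 .02; python3 e.py $c .611 -.294 .067 .104 .025; python3 e.py $c .611 -.192 .065 .086 .032; done
python3 - <<'E'
import cv2; im=cv2.imread("pics/scene_e.png")[130:310,90:290]; cv2.imwrite("pics/s9.png",cv2.resize(im,None,fx=3,fy=3,interpolation=cv2.INTER_CUBIC))
E
```

```text
scene
156 [ 0.5083 -0.1918]
top z [0.1023 0.1039 0.1042]
120 [ 0.5089 -0.2947]
top z [0.0852 0.087  0.0879]
475 [ 0.6107 -0.2943]
top z [0.1063 0.1084 0.1094]
310 [ 0.6098 -0.1929]
top z [0.0883 0.0921 0.0943]
top
0 [ 0.509 -0.192]
0 [ 0.5095 -0.295 ]
top z [0.0888 0.0888 0.0888]
0 [ 0.611 -0.294]
0 [ 0.611 -0.192]Traceback (most recent call last):
  File "e.py", line 9, in <module>
    Q=C[(np.hypot(C[...,0]-x,C[...,1]-y)<r-.003)&(C[...,2]>.02)&(C[...,2]<.2)]; print("top z",np.percentile(Q[:,2],[50,90,98]).round(4))
                                                                                              ~~~~~~~~~~~~~^^^^^^^^^^^^^^^^^^^
    return _quantile_unchecked(
        a, q, axis, out, overwrite_input, method, keepdims, weights)
    return _ureduce(a,
                    func=_quantile_ureduce_func,
    ...<5 lines>...
                    overwrite_input=overwrite_input,
                    method=method)
    r = func(a, **kwargs)
    result = _quantile(arr,
                       quantiles=q,
    ...<2 lines>...
                       out=out,
                       weig
[... 254 characters left out ...]
[...,0]-x,C[...,1]-y)<r-.003)&(C[...,2]>.02)&(C[...,2]<.2)]; print("top z",np.percentile(Q[:,2],[50,90,98]).round(4))
                                                                                              ~~~~~~~~~~~~~^^^^^^^^^^^^^^^^^^^
IndexError: index -1 is out of bounds for axis 0 with size 0
Traceback (most recent call last):
  File "e.py", line 9, in <module>
    Q=C[(np.hypot(C[...,0]-x,C[...,1]-y)<r-.003)&(C[...,2]>.02)&(C[...,2]<.2)]; print("top z",np.percentile(Q[:,2],[50,90,98]).round(4))
                                                                                              ~~~~~~~~~~~~~^^^^^^^^^^^^^^^^^^^
IndexError: index -1 is out of bounds for axis 0 with size 0
```

View pics/s9.png

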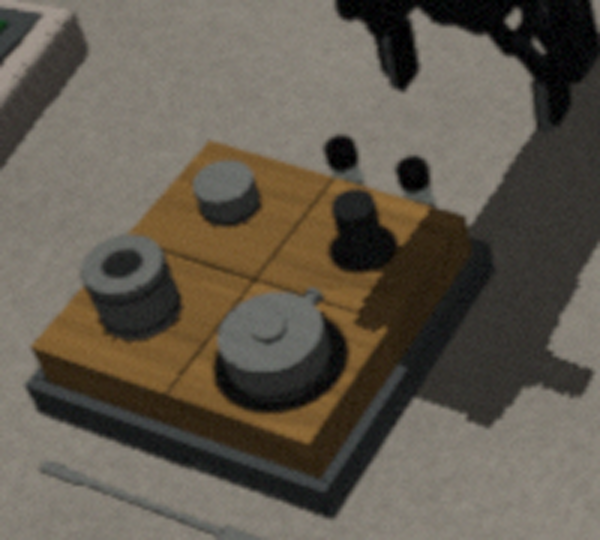

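All four parts stand seated in the crop: plunger (226,190), spacer (360,230), sleeve (130,285), base (275,345). Their centres and heights match their places, and the arm is clear. The top view was blocked by the arm.

```bash
python3 -c "
from h import *
print(ticket.hand_in())"
```

```text
the job is handed in; nothing more can be done
None
```

I took the die apart, put all four parts in their places in the tray, and handed the job in at about 37 s. The scene camera showed every part within 2 mm of its centre and at its seated height. The hand-in returned no verdict, and I took no final measurement of the mortar and jar.

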